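# Tare the balance and hold the dosing syringe ready over the vial

### The arm

A 6-joint arm with a two-finger parallel gripper is mounted at the origin on a cart in front of the work surface, level with it; the furniture and walls round the work are solid. World frame = base frame: x ahead of the robot, y to its left, z up, the work surface at z = 0. Lengths are in mm, angles in degrees, forces in N, time in s.
With the tool pointing down it reaches from about 350 to 850 mm from the base axis. Payload 8.1 kg.
Tool frame: the origin (TCP) lies between the finger pads; the fingertips stand 22 mm ahead of it and the grasp point (between the pads) lies 3 mm ahead of it (r.nose_length is the z of the fingertips in the tool frame, in mm); z points along the fingers, x is the direction in which the jaws open and shut, and the axes are right-handed (so a half turn about z gives the same grasp; the last joint's range is limited). The gripper opens to 85 mm and grips with 20 to 120 N. Pads are 22 mm wide; open, the fingers measure 114 mm over their backs; the gripper's body (76 mm by 85 mm) begins 54 mm behind the grasp point. The pads swing forward as they close: fully open they stand 13 mm farther back than shut.
Start: joints at [-70.783, 7.471, 85.268, -0, 87.261, -4.893], TCP at [245.114, -547.654, 253.292] pointing down, gripper open.
Joint ranges: [-169.43, 169.43], [-51.17, 129.36], [1.28, 143.12], [-76.62, 256.62], [0, 156.53], [-152.29, 152.29]. Speed limits (degrees/s): [136.94, 136.94, 159.86, 180, 180, 180].

### API

Orientations are given as [roll, pitch, yaw] about the fixed x, y, z axes, in that order (R = Rz(yaw) Ry(pitch) Rx(roll)).
In Python, from bench import r gives the robot as it stands.
- The arm moves only by the shell command python3 -m jog 'ROWS' [FORCE]. ROWS is JSON, a list of rows, each a list of 5 numbers: the shift along the tool's x, y, z in m, then the turn about the tool's z in degrees, then the opening in per cent of the stroke, from 0 (shut) to 100 (fully open). A call has 1 to 8 rows; each row is the pose to reach, as a shift and turn from the pose measured when the call began, along the tool's axes at that moment; what a row does not reach only later rows make up. A row lasts 1/10 s, in which the tool goes at most 50 mm and 8.59 degrees, less where a joint would pass 70% of its speed; a pose out of reach is approached as far as the arm can. A call with a gripper value outside its range is refused whole. The fingers move at their own pace and stop on an object; FORCE is the grip in N (left out, the last holds). Time passes only in rows, so rows that repeat a pose let the fingers close. It gives the time, the measured TCP pose, the force and the opening at its end, in the units of the state.
- r.sense(): the state, without advancing time (a new reading comes with each control period).
- r.snapshot(name): name is "scene" or "top"; returns a dict with "image" (400x640x3 uint8, red, green, blue), "K" (3x3 intrinsics, pixels), "T" (4x4, takes a point from camera to world coordinates). Camera axes: x right, y down, z forward; pixel columns grow to the right and rows downward; lengths in mm; the calibration is good to about 2 mm. A picture is of the moment at which its call begins. There is no depth.
- r.hand_in(): hands the job in, once; it reports no verdict.
Trained networks look in a picture, given as the dict that the camera call returned (one of the last four; its "shot" number tells which), for a name from the list of things; names that differ only in an ending like _2 or _b are one class to them, and where a whole thing is asked for, a point or a joint stands for the part that bears it (a point fixed in the world has none). Each returns a list of dicts, best first, with "conf" (0 to 1); they miss things now and then, are a little off and sometimes report something else, mostly with a low value. They report only what shows in the picture. A call takes as long as a camera call. They do not tell look-alikes from the thing itself.
- r.search_frame(picture, label): "bbox" ([left, top, right, bottom] in pixels, round what is visible of it).
- r.pinpoint(picture, label): "uv" ([column, row] in pixels: a listed point, or the origin of a listed thing).
The state is a dict: "time": time; "joint_pos": joint angles; "qd": joint speeds; "joint_efforts": joint torques, N m; "tool_pos": TCP position; "tcp_rot": TCP orientation; "ft_force": force on the tool from outside, world axes, zero at the start; "wrist_torque": the same for the moment, N m; "finger_gap": finger opening in mm.
Only numpy, scipy, OpenCV 4.12 (cv2) and the standard library are available. Lean on these libraries where they do the work, as an engineer would, in place of code of your own. Each camera call takes 0.05 s, during which the arm holds its last target. There are 200 camera calls.

### The job

Get the balance ready for dosing into the amber glass vial on its pan: press its keys one at a time, letting each spring back - first the green power key, then the white mode key, then the blue tare key - and leave the grey print key alone. Then lift the syringe with the orange tip straight out of its stand, carry it upright over the things on the table without knocking any of them, and hold it still and upright over the vial with the end of its tip about a centimetre above the middle of the mouth. The tip must stay outside the vial, and neither syringe nor gripper may touch or shift the vial, or the reading is spoilt; finish while still holding the syringe there.

Things in the scene. Friction and masses are not known exactly. Their poses are not given: they have to be found in the camera images.
- balance: White top-loading balance, fixed, 250 (x) by 180 (y) by 67 mm. Origin: centre of its underside; x from its front (key strip, near the robot) to its back (pan), y to its left. From the origin, mm: key strip surface z 48, keys' line at x -97; sloped display console x -69 to -18, up to z 67; round steel pan 120 across, centred at x 55, y 0, top z 65.5.
- vial: Open amber glass vial standing loose on the pan, within about 15 mm of its centre: body 36 mm across, neck 27 mm, mouth 22 mm inside, 55.5 mm tall, 45 g. Origin: centre of its underside, z up.
- vial_mouth (a point): Centre of the vial's mouth, level with the rim; z up, out of the mouth.
- dosing_syringe: Loose upright syringe, nose down, 154 mm long, about 25 g. Origin: lower end of its orange tip; z up its axis. Above the origin, mm: orange tip 0-30 (2.4 across at the end), black collar and clear barrel 17 across 30-129, flange 129-131 (30 along x, 17 along y: close the fingers along y), plunger end 151-154. Plunger fixed. Starts upright in the stand's left hole, origin 8 above the table.
- syringe_grip (a point): Point on the syringe's axis where the barrel is best gripped: 112 mm above the tip's end (17 mm below the flange, 42 mm below the plunger's end), axes as the syringe's.
- syringe_stand: Grey-blue two-plate syringe stand, fixed, 80 (x) by 150 (y) by 78 mm. Origin: centre of its underside. Lower plate's top z 38 (the syringe's collar rests on it), upper plate z 68 to 74 with three 19.5 mm holes along y at -45, 0, +45 mm; four corner posts up to z 78. The syringe stands in the +45 hole (left, seen from the robot) and lifts straight out.
- key_power (a joint): Spring key on the balance's key strip (green, first from the left as seen from the robot, white power sign): 0 up, 0.004 m fully down; counts as pressed beyond 0.003. Needs about 1 N to start and 4 N to be fully down, springs back by itself.
- key_power_top (a point): Centre of the top face of the green power key (20 by 22 mm, stands 8 mm above the strip; keys are 40 mm apart along the balance's y); z up.
- key_print (a joint): Spring key on the balance's key strip (dark grey, second from the left, printer sign): 0 up, 0.004 m fully down; counts as pressed beyond 0.003. Needs about 1 N to start and 4 N to be fully down, springs back by itself. Not to be pressed in this job.
- key_print_top (a point): Centre of the top face of the dark grey print key (20 by 22 mm, stands 8 mm above the strip; keys are 40 mm apart along the balance's y); z up.
- key_mode (a joint): Spring key on the balance's key strip (white, third from the left, three dark bars): 0 up, 0.004 m fully down; counts as pressed beyond 0.003. Needs about 1 N to start and 4 N to be fully down, springs back by itself.
- key_mode_top (a point): Centre of the top face of the white mode key (20 by 22 mm, stands 8 mm above the strip; keys are 40 mm apart along the balance's y); z up.
- key_tare (a joint): Spring key on the balance's key strip (blue, fourth (rightmost), white ring sign): 0 up, 0.004 m fully down; counts as pressed beyond 0.003. Needs about 1 N to start and 4 N to be fully down, springs back by itself.
- key_tare_top (a point): Centre of the top face of the blue tare key (20 by 22 mm, stands 8 mm above the strip; keys are 40 mm apart along the balance's y); z up.
- stirrer: Magnetic stirrer, fixed, always in the same place between syringe stand and balance, behind the spirit lamp and the tape roll; 274 (x) by 209 (y) by 116 mm, origin: centre of its underside. On it stands a tall stoppered flask, beside it a retort stand, together over 400 mm high: pass in front of them, with the gripper's centre at least 200 mm nearer the robot than this origin.
- spirit_lamp: Bystander: round glass spirit lamp, 73 mm across, 72 mm tall, loose. Origin: centre of the underside.
- tape_roll: Bystander: brown roll of tape lying flat near the front edge, 96 mm across, 48 mm tall, loose. Origin: centre of the underside.
- dropper_bottle: Bystander: small dropper bottle, 22 mm across, 52 mm tall, loose. Origin: centre of the underside.
- cal_weight: Bystander: steel calibration weight with a knob, 19 mm across, 26 mm tall, loose, behind the balance. Origin: centre of the underside.
Mind the look-alikes: they are no part of the job. Of the things that look like the vial, the smaller one is meant.

How it is judged (in metres and radians):
On the way, in this order (a step that is already met when the one before it is completed fails the run):
1. the green power key is pressed down, no other key with it (value of joint key_power above 0.003 m and value of joint each of key_print, key_mode, key_tare below 0.0015 m), for 0.05 s.
2. then the white mode key is pressed down, no other key with it (value of joint key_mode above 0.003 m and value of joint each of key_power, key_print, key_tare below 0.0015 m), for 0.05 s.
3. then the blue tare key is pressed down, no other key with it (value of joint key_tare above 0.003 m and value of joint each of key_power, key_print, key_mode below 0.0015 m), for 0.05 s.
4. then the syringe is drawn out of its stand, held in the fingers, its tip's end higher than the stand's upper plate (z of dosing_syringe in the frame of syringe_stand above 0.085 m and contact force between the fingers and dosing_syringe above 0.5 N), for 0.2 s.
At the end, for the whole second after the job is handed in: Syringe held in the fingers, at rest, within 0.12 rad of upright, tip's end 3 to 22 mm above the vial's rim and within 8 mm of the mouth's centre; it touches no vial, balance or stand; arm off balance and vial; vial upright, moved under 6 mm; all keys up (under 1 mm) (horizontal distance between dosing_syringe and vial_mouth below 0.008 m and z of dosing_syringe in the frame of vial_mouth between 0.003 and 0.022 m and angle between dosing_syringe's own z axis and vertical below 0.12 rad and contact force between the fingers and dosing_syringe above 0.5 N and contact force between each of dosing_syringe, the arm, the fingers and vial below 0.02 N and contact force between each of dosing_syringe, the arm, the fingers and balance below 0.02 N and contact force between dosing_syringe and syringe_stand below 0.02 N and linear speed of dosing_syringe below 0.01 m/s and angular speed of dosing_syringe below 0.1 rad/s and distance of vial from where it was at the start of the episode below 0.006 m and angle between vial's own z axis and vertical below 0.1 rad and value of joint each of key_power, key_print, key_mode, key_tare below 0.001 m); the arm keeps its last pose, push and grip.
It fails at once if the grey print key is pressed (beyond 2 mm) (value of joint key_print above 0.002 m).
It fails at once if the vial is shifted more than 6 mm, tipped, or touched by fingers, arm or syringe, or the syringe knocks the balance (distance of vial from where it was at the start of the episode above 0.006 m or angle between vial's own z axis and vertical above 0.15 rad or contact force between any of the fingers, the arm, dosing_syringe and vial above 0.3 N or contact force between dosing_syringe and balance above 0.3 N).
It fails at once if the tip goes down into the vial, more than 2 mm below the rim (horizontal distance between dosing_syringe and vial_mouth below 0.012 m and z of dosing_syringe in the frame of vial_mouth below -0.002 m).
It fails at once if the syringe is tilted more than 0.4 rad (angle between dosing_syringe's own z axis and vertical above 0.4 rad).
It fails at once if a bystander (spirit lamp, tape roll, dropper bottle, calibration weight) is moved more than 15 mm (distance of any of spirit_lamp, tape_roll, dropper_bottle, cal_weight from where it was at the start of the episode above 0.015 m).
It also fails if it takes over 62 s, if anything falls off the work surface, if the arm or the gripper's body presses on something with over 40 N, if the wrist force passes 120 N, or if a joint passes its speed limit or range.

## Working session

There is one attempt and no reset: what is moved stays moved. The work goes in short steps, Python scripts to look and compute and a shell command to move; the robot and the scene stay as the last step left them, time stands still between calls to the robot, and variables do not carry over. Pictures are saved under pics/ and viewed, about 8 in all and at most 12, crops included, and the job is handed in when it is done.

```bash
mkdir -p pics; ls
cat > h.py <<'E'
import numpy as np, cv2
from bench import r
def ray(p,uv):
    d=np.linalg.inv(p["K"])@np.array([uv[0],uv[1],1.]); T=np.array(p["T"])
    return T[:3,3],T[:3,:3]@d
def atz(p,uv,z):
    o,d=ray(p,uv); return o+d*(z-o[2])/d[2]
def proj(p,X):
    T=np.array(p["T"]); c=T[:3,:3].T@(np.array(X,float)-T[:3,3]); q=np.array(p["K"])@c; return q[:2]/q[2]
def tri(obs):
    A=np.zeros((3,3));b=np.zeros(3)
    for p,uv in obs:
        o,d=ray(p,uv); d=d/np.linalg.norm(d); M=np.eye(3)-np.outer(d,d); A+=M;b+=M@o
    X=np.linalg.solve(A,b); return X,[np.round(proj(p,X)-uv,1) for p,uv in obs]
E
python3 - <<'E'
from h import *
s=r.sense(); print({k:np.round(v,2) for k,v in s.items()}, r.nose_length)
P={n:r.snapshot(n) for n in("scene","top")}
for n,p in P.items():
    cv2.imwrite(f"pics/{n}0.png",p["image"][:,:,::-1]); print(n,np.round(p["T"],2).tolist(),p["K"][0][0])
for l,z in [("balance",0),("vial",65.5),("vial_mouth",121),("dosing_syringe",8),("syringe_grip",120),("syringe_stand",0),("key_power_top",56),("key_print_top",56),("key_mode_top",56),("key_tare_top",56),("stirrer",0),("spirit_lamp",0),("tape_roll",0),("dropper_bottle",0),("cal_weight",0)]:
    for n,p in P.items():
        for q in r.pinpoint(p,l)[:3]: print(l,n,np.round(q["uv"],1),round(q["conf"],2),np.round(atz(p,q["uv"],z),1))
E
```

```text
pics
{'time': np.float64(0.0), 'joint_pos': array([-70.78,   7.51,  85.33,   0.  ,  87.26,  -4.89]), 'qd': array([ 0.14,  0.04,  0.03, -0.07,  0.07,  0.04]), 'joint_efforts': array([ 0.000e+00, -5.694e+01, -5.006e+01,  0.000e+00,  1.000e-02,
       -0.000e+00]), 'tool_pos': array([ 244.95, -547.15,  252.25]), 'tcp_rot': array([-1.7999e+02,  1.1000e-01, -6.5890e+01]), 'ft_force': array([ 1.08,  0.77, -0.25]), 'wrist_torque': array([-0.02, -0.01,  0.02]), 'finger_gap': np.float64(85.45)} 22.0
scene [[-0.88, -0.24, 0.41, 178.35], [-0.48, 0.41, -0.78, 844.29], [0.01, -0.88, -0.48, 605.59], [0.0, 0.0, 0.0, 1.0]] 364.7531636522377
top [[0.01, -0.99, 0.12, 429.85], [-1.0, -0.01, 0.01, 46.37], [-0.01, -0.12, -0.99, 1631.78], [0.0, 0.0, 0.0, 1.0]] 446.0613916598662
balance scene [380.6 197.3] 0.93 [ 524.4 -276.5    0. ]
balance top [408.3 223.7] 0.64 [ 523.3 -276.9    0. ]
balance top [417.9 207.4] 0.34 [ 583.4 -312.9    0. ]
vial scene [367.8 180. ] 0.6 [ 570.5 -256.3   65.5]
vial scene [265.7 202.6] 0.4 [783.2  53.5  65.5]
vial top [339.5 135.3] 0.68 [834.9 -21.8  65.5]
vial top [414.5 208.
[... 1010 characters left out ...]
6. ]
key_print_top top [401.  249.4] 0.36 [ 429.8 -238.9   56. ]
key_mode_top scene [413.  191.5] 0.57 [ 412.1 -266.3   56. ]
key_mode_top top [413.5 248.3] 0.39 [ 434.  -282.7   56. ]
key_tare_top scene [418.9 186.2] 0.54 [ 405.5 -316.4   56. ]
key_tare_top top [425.5 255.5] 0.55 [ 409.4 -324.2   56. ]
spirit_lamp scene [371.9 259.4] 0.88 [421.3  77.2   0. ]
spirit_lamp top [313.7 247.2] 0.8 [434.9  67.9   0. ]
tape_roll top [340.1 249.7] 0.61 [426.8 -28.1   0. ]
dropper_bottle scene [317.9 345.5] 0.7 [414.4 395.4   0. ]
dropper_bottle top [224.3 251.4] 0.55 [416.9 392.8   0. ]
dropper_bottle top [257.6 240.3] 0.37 [458.1 272.6   0. ]
cal_weight top [368.6 160.9] 0.45 [ 755.3 -133.     0. ]
```

Run:
```python
import cv2
for n,(x0,x1,y0,y1) in {"scene":(250,450,130,280),"top":(210,450,110,290)}.items():
    i=cv2.imread(f"pics/{n}0.png")[y0:y1,x0:x1]; s=800/(x1-x0); cv2.imwrite(f"pics/{n}_c.png",cv2.resize(i,(800,int((y1-y0)*s)),interpolation=cv2.INTER_CUBIC))
```

```text
(no output)
```

View pics/scene_c.png

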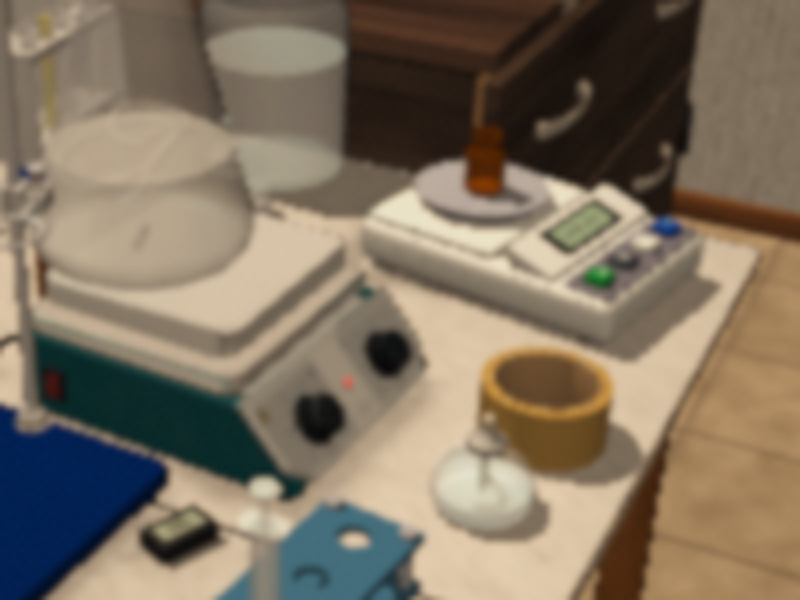

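View pics/top_c.png

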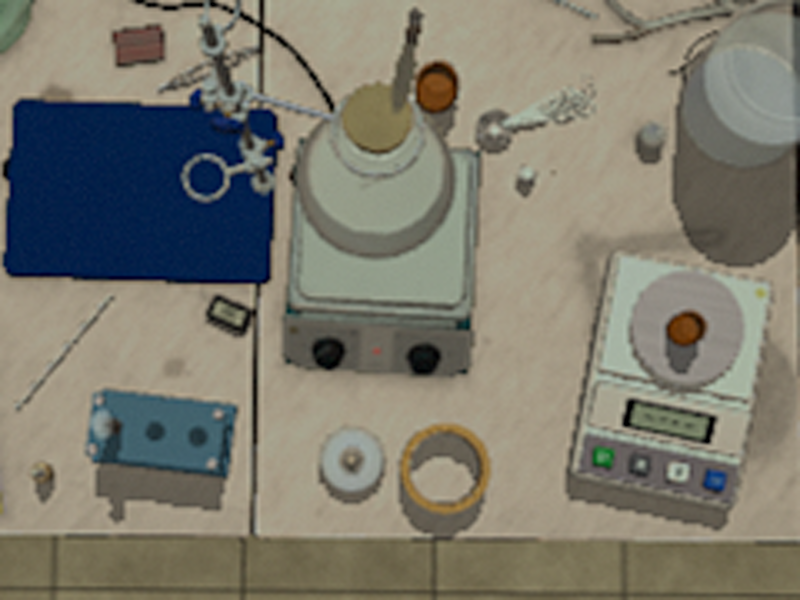

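The scene crop shows the amber vial on the pan at about (371,168) full-frame, with keys from green (400,198) to blue (417,186) and the syringe plunger at (316,252). The top crop shows green (390,247), grey (402,249), white (413,251), blue (424,254), the vial at (416,208), and the stand with two empty holes at (256,240) and (269,241). The other amber bottle, behind the stirrer, is the look-alike.

```bash
cat > m.py <<'E'
from h import *
P={n:r.snapshot(n) for n in("scene","top")}
def blob(n,lo,hi,box):
    im=cv2.cvtColor(P[n]["image"],cv2.COLOR_RGB2HSV); m=cv2.inRange(im,np.array(lo),np.array(hi)); k=np.zeros_like(m);x0,y0,x1,y1=box;k[y0:y1,x0:x1]=255;m&=k
    ys,xs=np.nonzero(m); return (np.array([xs.mean(),ys.mean()]),len(xs),(xs.min(),ys.min(),xs.max(),ys.max())) if len(xs) else None
obs={}
for nm,lo,hi in [("green",(45,100,40),(80,255,255)),("blue",(100,120,60),(125,255,255))]:
    for n,box in [("top",(380,235,435,265)),("scene",(390,180,425,205))]:
        b=blob(n,lo,hi,box); print(nm,n,b, np.round(atz(P[n],b[0],55),1)); obs[nm,n]=b[0]
    print(nm,tri([(P[n],obs[nm,n]) for n in P]))
for n,box in [("top",(395,190,440,226)),("scene",(360,155,382,182))]:
    print("vial",n,blob(n,(3,140,40),(18,255,255),box))
for nm,a,z in [("hole0",(256.2,239.6),74),("hole-45",(269.4,241.1),74),("plungertop",(241,236.6),162)]: print(nm,np.round(atz(P["top"],a,z),1))
for nm,a,z in [("hole-45",(338.2,264.5),74),("plungertop",(316.2,251.7),162),("hole0",(327.5,274.5),74)]: print("sc",nm,np.round(atz(P["scene"],a,z),1))
E
python3 m.py
python3 - <<'E'
import cv2,numpy as np
t=cv2.imread("pics/top0.png");s=cv2.imread("pics/scene0.png")
f=lambda i,x,y,w,h:cv2.resize(i[y:y+h,x:x+w],(400,300),interpolation=cv2.INTER_NEAREST)
cv2.imwrite("pics/det.png",np.vstack([np.hstack([f(t,230,222,60,45),f(s,295,240,60,45)]),np.hstack([f(t,396,190,40,30),f(s,352,155,40,30)])]))
E
```

```text
green top (array([390.48387097, 246.74193548]), 31, (np.int64(388), np.int64(244), np.int64(393), np.int64(249))) [ 438.7 -202.3   55. ]
green scene (array([399.27272727, 198.90909091]), 22, (np.int64(396), np.int64(197), np.int64(402), np.int64(201))) [ 436.7 -194.    55. ]
green (array([ 438.8389943 , -203.04268908,   50.22117143]), [array([0., 0.]), array([-0., -0.])])
blue top (array([424.02941176, 253.58823529]), 34, (np.int64(421), np.int64(251), np.int64(427), np.int64(256))) [ 415.9 -319.4   55. ]
blue scene (array([416.2       , 186.53333333]), 15, (np.int64(414), np.int64(185), np.int64(419), np.int64(188))) [ 413.4 -311.3   55. ]
blue (array([ 415.57616932, -320.55202826,   50.52273945]), [array([-0.1, -0. ]), array([0. , 0.1])])
vial top (array([415.29411765, 208.25882353]), 85, (np.int64(410), np.int64(204), np.int64(421), np.int64(213)))
vial scene (array([370.61452514, 167.51396648]), 179, (np.int64(365), np.int64(155), np.int64(376), np.int64(178)))
hole0 [459.2 267.3  74. ]
hole-45 [454.4 221.2  74. ]
plungertop [467. 305. 162.]
sc hole-45 [452.9 227.3  74. ]
sc plungertop [464.5 314.  162. ]
sc hole0 [458.4 271.   74. ]
```

View pics/det.png

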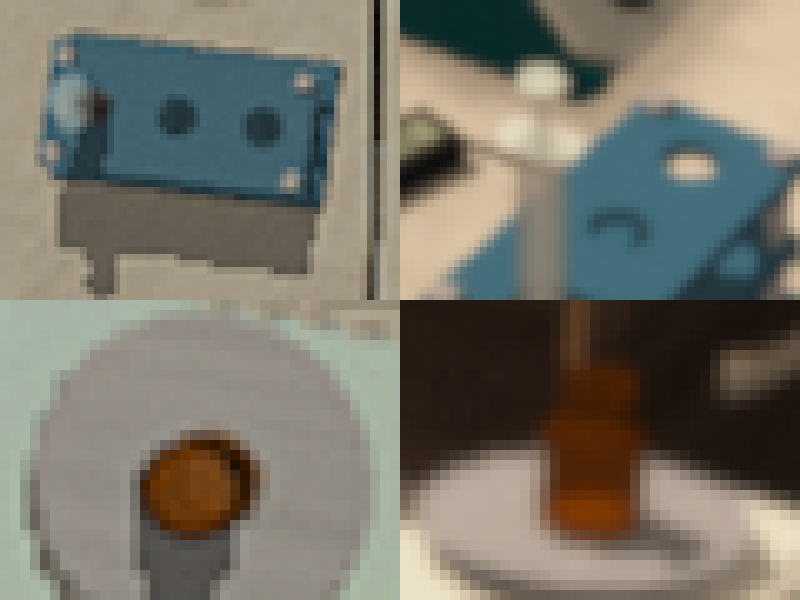

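The keys fit the known geometry (green to blue 119.7 mm against 120, balance yaw about -11°). The stand yaw is about -6°. Next I check the projected vial and syringe against both pictures.

```bash
cat >> h.py <<'E'
from scipy.spatial.transform import Rotation as Ro
def go(x,y,z,yaw):
    s=r.sense(); R=Ro.from_euler("xyz",s["tcp_rot"],degrees=True)
    d=R.inv().apply(np.array([x,y,z])-s["tool_pos"])/1000
    t=-((yaw-s["tcp_rot"][2]+180)%360-180)
    print("rows shift",np.round(d,4),"turn",round(t,1),"at",np.round(s["tool_pos"],1),np.round(s["tcp_rot"],1),"F",np.round(s["ft_force"],1),"t",round(float(s["time"]),2),"gap",round(float(s["finger_gap"]),1),"q",np.round(s["joint_pos"],0))
E
python3 - <<'E'
from h import *
P={n:r.snapshot(n) for n in("scene","top")}
for nm,X in dict(green=(438.8,-202.5,56),blue=(416,-320,56),mouth=(573,-286,121),vbase=(573,-286,65.5),pan=(576.6,-290.3,65.5),plung=(464,312.3,162),flange=(464,312.3,138),hole45=(464,312.3,74),hole0=(459.2,267.3,74)).items():
    print(nm,[(n,np.round(proj(P[n],X),1)) for n in P])
for l in("vial","stirrer","dosing_syringe","syringe_stand"):
    for n in P: print(l,n,[(np.round(q["bbox"],1).tolist(),round(q["conf"],2)) for q in r.search_frame(P[n],l)[:3]])
print(atz(P["top"],(323,222.5),30))
go(438.8,-202.5,130,-98)
E
```

```text
green [('scene', array([399.5, 197.4])), ('top', array([390.6, 246.7]))]
blue [('scene', array([416.2, 185.1])), ('top', array([424.3, 253.6]))]
mouth [('scene', array([371.5, 162.3])), ('top', array([417.8, 207.1]))]
vbase [('scene', array([370.2, 176.8])), ('top', array([414.4, 208.6]))]
pan [('scene', array([369.7, 176.1])), ('top', array([415.6, 207.5]))]
plung [('scene', array([316.8, 251.3])), ('top', array([238.8, 237.5]))]
flange [('scene', array([316.7, 260.8])), ('top', array([240.1, 237.7]))]
hole45 [('scene', array([316.4, 284.6])), ('top', array([243.3, 238.1]))]
hole0 [('scene', array([327.9, 273.5])), ('top', array([256.2, 239.6]))]
vial scene [([363.3, 162.4, 374.1, 178.8], 0.7)]
vial top [([307.5, 238.3, 327.5, 258.8], 0.63), ([331.4, 127.6, 347.1, 141.7], 0.46), ([411.9, 202.8, 418.4, 215.7], 0.42)]
stirrer scene []
stirrer top []
dosing_syringe scene [([310.0, 247.7, 322.2, 287.7], 0.54), ([364.3, 161.8, 375.0, 179.0], 0.2)]
dosing_syringe top [([378.8, 187.2, 446.0, 262.1], 0.46)]
syringe_stand scene [([296.6, 252.7, 354.8, 325.4], 0.69)]
syringe_stand top [([234.8, 226.9, 280.7, 255.8], 0.87)]
[523.27635076  34.96011845  30.        ]
rows shift [-0.2359 -0.3178  0.1233] turn 32.1 at [ 245.1 -547.6  253.3] [-180.     0.   -65.9] F [-0.4 -0.3  0.6] t 2.2 gap 85.3 q [-71.   7.  85.   0.  87.  -5.]
```

```bash
python3 -m jog '[[-0.236,-0.318,0.0,32,0],[-0.236,-0.318,0.0,32,0],[-0.236,-0.318,0.0,32,0],[-0.236,-0.318,0.0,32,0],[-0.236,-0.318,0.0,32,0],[-0.236,-0.318,0.0,32,0],[-0.236,-0.318,0.0,32,0],[-0.236,-0.318,0.0,32,0]]' 40; python3 -c "
from h import *;go(438.8,-202.5,95,-98)"
```

```text
time: 3.0
tool_pos: [439.6, -200.4, 253.6]
tcp_rot: [-180.0, -0.0, -97.9]
ft_force: [1.3, -0.2, -0.5]
finger_gap: -0.1
rows shift [0.0021 0.0007 0.1586] turn 0.1 at [ 439.6 -200.4  253.6] [-180.    -0.   -97.9] F [ 1.3 -0.2 -0.5] t 3.0 gap -0.1 q [-31. -11. 103.   0.  88.  67.]
```

```bash
python3 -m jog '[[0.002,0.001,0.05,0,0],[0.002,0.001,0.10,0,0],[0.002,0.001,0.14,0,0],[0.002,0.001,0.16,0,0],[0.002,0.001,0.170,0,0],[0.002,0.001,0.170,0,0],[0.002,0.001,0.170,0,0]]'; python3 -c "
from h import *;go(438.8,-202.5,74,-98)
p=r.snapshot('scene');cv2.imwrite('pics/k1.png',cv2.resize(p['image'][160:235,360:460,::-1],(800,600),interpolation=cv2.INTER_CUBIC))"
```

```text
time: 3.7
tool_pos: [439.4, -203.0, 85.1]
tcp_rot: [-179.8, -0.1, -97.9]
ft_force: [0.2, -0.6, -0.2]
finger_gap: 0.3
rows shift [-0.0004  0.0007  0.0111] turn 0.1 at [ 439.4 -203.    85.1] [-1.798e+02 -1.000e-01 -9.790e+01] F [ 0.2 -0.6 -0.2] t 3.7 gap 0.3 q [-31.  -2. 113.   0.  68.  67.]
```

View pics/k1.png

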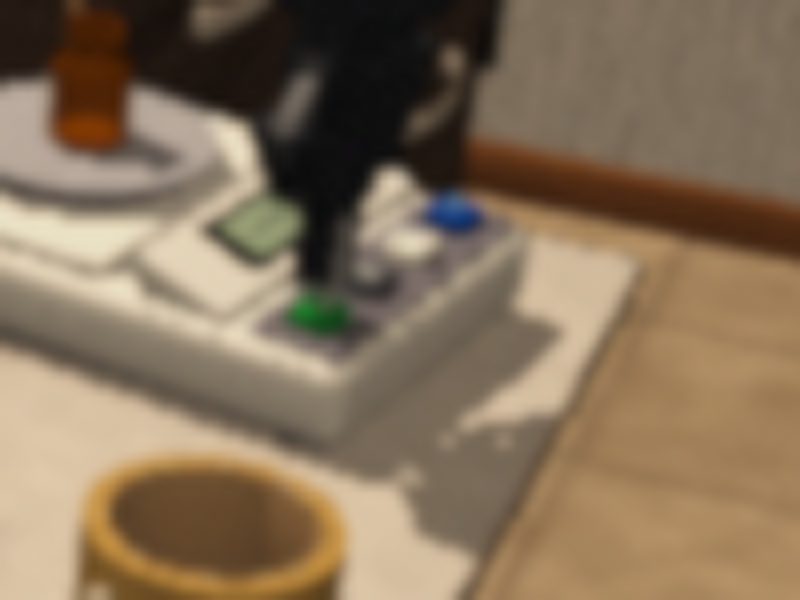

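The fingertips (crop (318,275)) are above the green key (318,312), and the vial is undisturbed. Press in stages.

```bash
python3 -m jog '[[0,0.001,0.004,0,0],[0,0.001,0.007,0,0],[0,0.001,0.009,0,0],[0,0.001,0.010,0,0],[0,0.001,0.0105,0,0],[0,0.001,0.0105,0,0],[0,0.001,0.0105,0,0]]'; python3 -c "
from h import *;go(438.8,-202.5,74,-98)"
```

```text
time: 4.45
tool_pos: [439.1, -203.3, 75.4]
tcp_rot: [-179.7, -0.1, -97.9]
ft_force: [0.5, -1.4, 2.4]
finger_gap: -0.1
rows shift [-0.0007  0.0004  0.0014] turn 0.1 at [ 439.1 -203.3   75.4] [-1.797e+02 -1.000e-01 -9.790e+01] F [ 0.5 -1.4  2.4] t 4.45 gap -0.1 q [-31.  -1. 114.   0.  67.  67.]
```

```bash
python3 -m jog '[[0,0,0.001,0,0],[0,0,0.0018,0,0],[0,0,0.0024,0,0],[0,0,0.0024,0,0],[0,0,0.0024,0,0]]'; python3 -c "
from h import *;go(438.8,-202.5,74,-98)"
```

```text
time: 4.95
tool_pos: [439.2, -203.4, 73.6]
tcp_rot: [-179.8, -0.1, -97.9]
ft_force: [-3.1, 1.1, 11.1]
finger_gap: 0.3
rows shift [-0.0008  0.0005 -0.0004] turn 0.1 at [ 439.2 -203.4   73.6] [-1.798e+02 -1.000e-01 -9.790e+01] F [-3.1  1.1 11.1] t 4.95 gap 0.3 q [-31.  -1. 114.  -0.  67.  67.]
```

Force of 11 N at a TCP z of 73.6 means the green key is at its stop. Lift and move to the mode key.

```bash
python3 -m jog '[[0,0,-0.01,0,0],[0,0,-0.022,0,0],[0,0,-0.022,0,0],[0,0,-0.022,0,0]]'; python3 -c "
from h import *;go(423.6,-281,84,-100)"
```

```text
time: 5.35
tool_pos: [439.3, -203.4, 96.0]
tcp_rot: [-179.7, -0.1, -97.9]
ft_force: [1.2, -0.5, 0.6]
finger_gap: -0.1
rows shift [0.079  0.005  0.0122] turn 2.1 at [ 439.3 -203.4   96. ] [-1.797e+02 -1.000e-01 -9.790e+01] F [ 1.2 -0.5  0.6] t 5.35 gap -0.1 q [-31.  -3. 113.  -0.  70.  67.]
```

```bash
python3 -m jog '[[0.04,0.0025,0,1,0],[0.079,0.005,0,2,0],[0.079,0.005,0,2,0],[0.079,0.005,0.006,2,0],[0.079,0.005,0.012,2,0],[0.079,0.005,0.012,2,0],[0.079,0.005,0.012,2,0]]'; python3 -c "
from h import *;go(423.6,-281,73.6,-100)"
```

```text
time: 6.05
tool_pos: [423.5, -279.9, 83.5]
tcp_rot: [-179.8, -0.1, -99.8]
ft_force: [-0.2, 0.3, -0.3]
finger_gap: 0.2
rows shift [ 0.0011 -0.0003  0.0099] turn 0.2 at [ 423.5 -279.9   83.5] [-1.798e+02 -1.000e-01 -9.980e+01] F [-0.2  0.3 -0.3] t 6.05 gap 0.2 q [-39.   2. 110.   0.  68.  61.]
```

```bash
python3 -m jog '[[0.001,0,0.003,0,0],[0.001,0,0.006,0,0],[0.001,0,0.008,0,0],[0.001,0,0.0095,0,0],[0.001,0,0.0105,0,0],[0.001,0,0.0105,0,0],[0.001,0,0.0105,0,0]]'; python3 -c "
from h import *;go(423.6,-281,73.6,-100)"
```

```text
time: 6.75
tool_pos: [423.6, -280.7, 73.6]
tcp_rot: [-179.7, -0.1, -99.8]
ft_force: [-0.6, 4.2, 8.5]
finger_gap: -0.4
rows shift [ 0.0003 -0.0001  0.    ] turn 0.2 at [ 423.6 -280.7   73.6] [-1.797e+02 -1.000e-01 -9.980e+01] F [-0.6  4.2  8.5] t 6.75 gap -0.4 q [-39.   3. 110.   0.  67.  60.]
```

The mode key is at its stop too (8.5 N). Next is tare, at (416,-320).

```bash
python3 -m jog '[[0,0,-0.01,0,0],[0,0,-0.022,0,0],[0,0,-0.022,0,0],[0.02,0.001,-0.022,0,0],[0.04,0.001,-0.022,0,0],[0.04,0.001,-0.015,0,0],[0.04,0.001,-0.010,0,0],[0.04,0.001,-0.010,0,0]]'; python3 -c "
from h import *;go(416,-320,73.6,-100)"
```

```text
time: 7.55
tool_pos: [415.0, -318.7, 82.2]
tcp_rot: [-179.9, 0.0, -99.8]
ft_force: [-1.0, -0.1, -0.0]
finger_gap: 0.2
rows shift [ 0.0011 -0.0012  0.0086] turn 0.2 at [ 415.  -318.7   82.2] [-179.9    0.   -99.8] F [-1.  -0.1 -0. ] t 7.55 gap 0.2 q [-43.   4. 107.   0.  68.  57.]
```

```bash
python3 -m jog '[[0.001,-0.001,0.003,0,0],[0.001,-0.001,0.006,0,0],[0.001,-0.001,0.0075,0,0],[0.001,-0.001,0.0085,0,0],[0.001,-0.001,0.0095,0,0],[0.001,-0.001,0.0095,0,0],[0.001,-0.001,0.0095,0,0]]'; python3 -c "
from h import *;go(416,-320,73.6,-100)"
```

```text
time: 8.25
tool_pos: [416.0, -319.5, 73.6]
tcp_rot: [-179.9, 0.1, -99.8]
ft_force: [-3.5, 5.7, 11.0]
finger_gap: 0.1
rows shift [ 0.0005 -0.0001 -0.    ] turn 0.2 at [ 416.  -319.5   73.6] [-1.799e+02  1.000e-01 -9.980e+01] F [-3.5  5.7 11. ] t 8.25 gap 0.1 q [-43.   5. 107.   0.  67.  57.]
```

Tare is at its stop (11 N). Go up, then across to the stand.

```bash
python3 -m jog '[[0,0,-0.03,0,0],[0,0,-0.08,0,0],[0,0,-0.13,0,0],[0,0,-0.18,0,0],[0,0,-0.18,0,0],[0,0,-0.18,0,0]]'; python3 -c "
from h import *;go(435,0,255,-98)
p=r.snapshot('scene');cv2.imwrite('pics/k2.png',cv2.resize(p['image'][160:235,360:460,::-1],(640,480),interpolation=cv2.INTER_CUBIC))"
```

```text
time: 8.85
tool_pos: [416.4, -320.5, 255.6]
tcp_rot: [-179.7, -0.1, -99.8]
ft_force: [-0.4, -0.0, -1.4]
finger_gap: 0.0
rows shift [-0.319   0.0363 -0.    ] turn -1.8 at [ 416.4 -320.5  255.6] [-1.797e+02 -1.000e-01 -9.980e+01] F [-0.4 -0.  -1.4] t 8.85 gap 0.0 q [-43.  -4.  97.   0.  87.  57.]
```

View pics/k2.png

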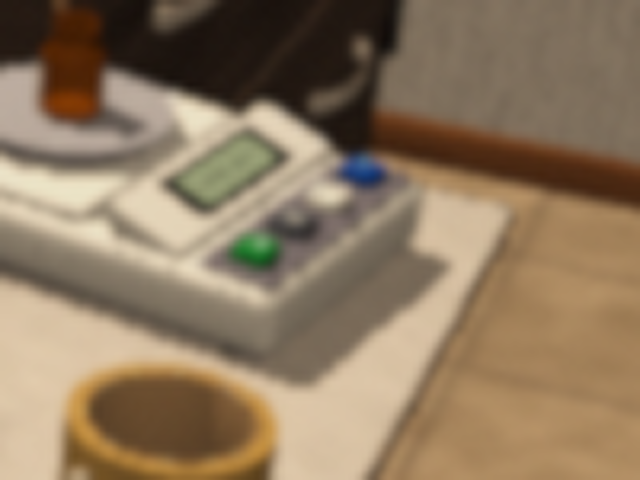

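All four keys are up (green (257,250) to blue (363,171)) and the vial stands on the pan. Now to the stand.

```bash
python3 -m jog '[[-0.05,0.006,0,-1,0],[-0.1,0.011,0,-1,0],[-0.15,0.017,0,-2,0],[-0.2,0.023,0,-2,0],[-0.25,0.028,0,-2,0],[-0.3,0.034,0,-2,0],[-0.319,0.036,0,-2,0],[-0.319,0.036,0,-2,0]]'; python3 -c "
from h import *;go(440,312,255,-96);go(464,312.3,255,-96)"
```

```text
time: 9.7
tool_pos: [433.4, 3.4, 251.4]
tcp_rot: [179.9, 0.1, -97.6]
ft_force: [-0.5, 0.6, -0.7]
finger_gap: -0.2
rows shift [-0.3067  0.0341 -0.0032] turn -1.6 at [433.4   3.4 251.4] [ 1.799e+02  1.000e-01 -9.760e+01] F [-0.5  0.6 -0.7] t 9.7 gap -0.2 q [ -6. -19. 110.   0.  89.  91.]
rows shift [-0.3102  0.0103 -0.0032] turn -1.6 at [433.4   3.4 251.4] [ 1.799e+02  1.000e-01 -9.760e+01] F [-0.5  0.6 -0.7] t 9.7 gap -0.2 q [ -6. -19. 110.   0.  89.  91.]
```

```bash
python3 -m jog '[[-0.05,0.006,-0.003,-1,0],[-0.1,0.011,-0.003,-1.6,0],[-0.15,0.017,-0.003,-1.6,0],[-0.2,0.023,-0.003,-1.6,100],[-0.25,0.025,-0.003,-1.6,100],[-0.3,0.015,-0.003,-1.6,100],[-0.31,0.0103,-0.003,-1.6,100],[-0.31,0.0103,-0.003,-1.6,100]]'; python3 -c "
from h import *;go(464,312.3,123,-96)
P={n:r.snapshot(n) for n in('scene','top')}
for n,p in P.items(): print(n,np.round(proj(p,(464,312.3,162)),1))
f=lambda i,x,y,w,h:cv2.resize(i[y:y+h,x:x+w,::-1],(400,400))
cv2.imwrite('pics/s1.png',np.hstack([f(P['top']['image'],210,205,70,70),f(P['scene']['image'],270,180,90,90)]))"
```

```text
time: 10.5
tool_pos: [464.1, 312.6, 252.2]
tcp_rot: [179.8, -0.1, -95.9]
ft_force: [-0.2, 0.7, -0.1]
finger_gap: 72.5
rows shift [ 0.0002 -0.0005  0.1292] turn 0.1 at [464.1 312.6 252.2] [ 1.798e+02 -1.000e-01 -9.590e+01] F [-0.2  0.7 -0.1] t 10.5 gap 72.5 q [ 29.   1.  92.   0.  87. 125.]
scene [316.8 251.3]
top [238.8 237.5]
```

View pics/s1.png

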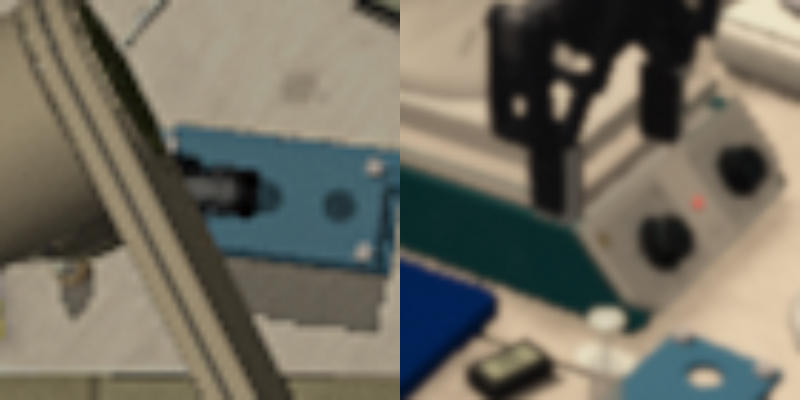

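The plunger end in scene at (316.6,251.6) matches the prediction (316.8,251.3), and the open fingers straddle it. Descend.

```bash
python3 -m jog '[[0,0,0.03,0,100],[0,0,0.06,0,100],[0,0,0.09,0,100],[0,0,0.11,0,100],[0,0,0.12,0,100],[0,0,0.127,0,100],[0,0,0.129,0,100],[0,0,0.129,0,100]]'; python3 -c "
from h import *;go(464,312.3,123,-96)
p=r.snapshot('scene')
cv2.imwrite('pics/s2.png',cv2.resize(p['image'][210:300,270:360,::-1],(500,500)))"
```

```text
time: 11.4
tool_pos: [463.9, 310.4, 124.9]
tcp_rot: [179.9, -0.0, -96.0]
ft_force: [0.3, 0.4, 0.1]
finger_gap: 84.8
rows shift [-0.0019  0.0001  0.0019] turn -0.0 at [463.9 310.4 124.9] [179.9  -0.  -96. ] F [0.3 0.4 0.1] t 11.4 gap 84.8 q [ 28.   7. 100.   0.  74. 124.]
```

View pics/s2.png

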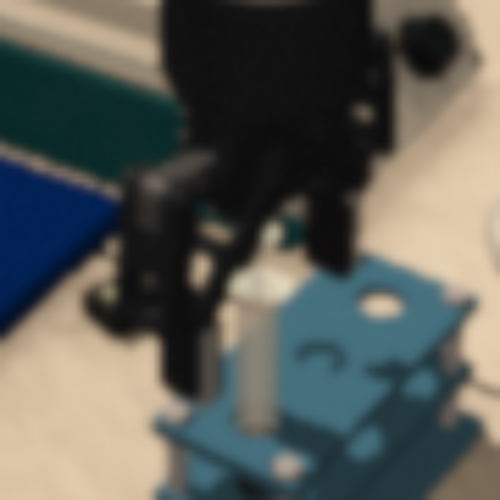

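The barrel (260,340) stands between the fingers, roughly centred. Close.

```bash
python3 -m jog '[[-0.002,0,0.002,0,60],[-0.002,0,0.002,0,40],[-0.002,0,0.002,0,25],[-0.002,0,0.002,0,15],[-0.002,0,0.002,0,10],[-0.002,0,0.002,0,10],[-0.002,0,0.002,0,10],[-0.002,0,0.002,0,10]]' 40;  python3 -c "
from h import *;go(464,312.3,123,-96)"
```

```text
time: 12.25
tool_pos: [464.2, 312.7, 123.2]
tcp_rot: [179.9, -0.0, -96.0]
ft_force: [-1.1, 0.5, 1.0]
finger_gap: 16.1
rows shift [0.0004 0.0002 0.0002] turn -0.0 at [464.2 312.7 123.2] [179.9  -0.  -96. ] F [-1.1  0.5  1. ] t 12.25 gap 16.1 q [ 29.   7. 100.   0.  73. 125.]
```

```bash
python3 -m jog '[[0,0,-0.004,0,0],[0,0,-0.012,0,0],[0,0,-0.03,0,0],[0,0,-0.05,0,0],[0,0,-0.075,0,0],[0,0,-0.1,0,0],[0,0,-0.125,0,0],[0,0,-0.145,0,0]]' 40; python3 -m jog '[[0,0,-0.005,0,0],[0,0,-0.005,0,0],[0,0,-0.005,0,0]]'; python3 -c "
from h import *;go(435,260,270,-96)
P={n:r.snapshot(n) for n in('scene','top')}
p=P['scene']
for z in (158,): print(proj(p,(464,312,158)),proj(p,(464,312,312)))
print(r.pinpoint(p,'dosing_syringe')[:2],r.pinpoint(p,'syringe_grip')[:2])
cv2.imwrite('pics/s3.png',cv2.resize(p['image'][160:310,240:390,::-1],(600,600)))"
```

```text
time: 13.05
tool_pos: [464.9, 312.9, 270.9]
tcp_rot: [180.0, 0.1, -96.0]
ft_force: [0.6, 1.0, -0.0]
finger_gap: 16.1
time: 13.35
tool_pos: [464.6, 312.6, 275.0]
tcp_rot: [179.9, 0.0, -96.0]
ft_force: [0.5, -0.5, -0.9]
finger_gap: 16.0
rows shift [0.0555 0.0239 0.005 ] turn -0.0 at [464.6 312.6 275. ] [179.9   0.  -96. ] F [ 0.5 -0.5 -0.9] t 13.35 gap 16.0 q [ 29.   1.  90.   0.  89. 125.]
[316.84935192 252.85352807] [317.64370593 184.92048164]
[{'uv': [318.3, 249.9], 'conf': 0.82}] [{'uv': [313.5, 202.0], 'conf': 0.6}]
```

View pics/s3.png

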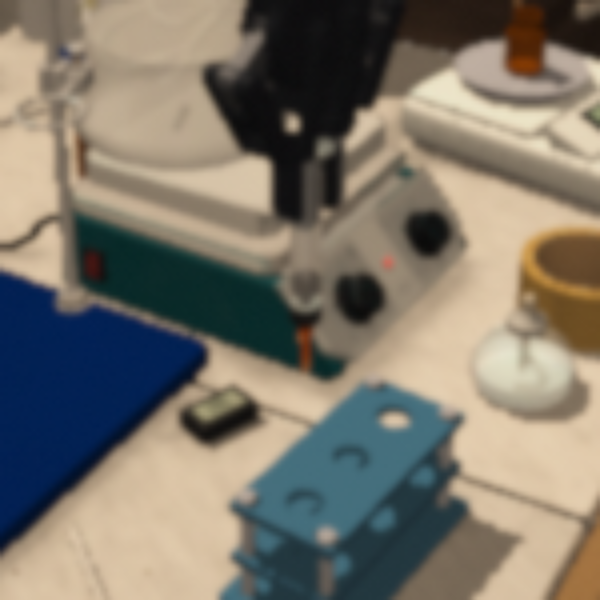

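The syringe is out and upright: the orange tip is at scene (316.5,252.5) against a predicted (316.8,252.9). Carry it across in front of the stirrer.

```bash
python3 -m jog '[[0.01,0.01,0,0,0],[0.03,0.02,0,0,0],[0.06,0.026,0,0,0],[0.09,0.023,0,0,0],[0.12,0.02,0,0,0],[0.15,0.017,0,0,0],[0.18,0.014,0,0,0],[0.21,0.011,0,0,0]]'; python3 -c "
from h import *;go(430,-50,272,-96);go(430,-150,272,-96)"
```

```text
time: 14.35
tool_pos: [431.0, 103.7, 273.9]
tcp_rot: [179.8, -0.0, -96.0]
ft_force: [0.1, -0.5, 0.3]
finger_gap: 16.2
rows shift [ 0.153  -0.0151  0.0019] turn 0.0 at [431.  103.7 273.9] [179.8  -0.  -96. ] F [ 0.1 -0.5  0.3] t 14.35 gap 16.2 q [  7. -18. 107.   0.  91. 103.]
rows shift [ 0.2524 -0.0255  0.0019] turn 0.0 at [431.  103.7 273.9] [179.8  -0.  -96. ] F [ 0.1 -0.5  0.3] t 14.35 gap 16.2 q [  7. -18. 107.   0.  91. 103.]
```

```bash
python3 -m jog '[[0.03,-0.003,0,0,0],[0.06,-0.006,0,0,0],[0.09,-0.009,0,0,0],[0.12,-0.012,0,0,0],[0.15,-0.015,0,0,0],[0.18,-0.018,0,0,0],[0.21,-0.021,0,0,0],[0.24,-0.024,0,0,0]]'; python3 -c "
from h import *;go(430,-286,276,-96);go(573,-286,276,-96)"
```

```text
time: 15.15
tool_pos: [429.3, -138.7, 273.2]
tcp_rot: [179.8, -0.0, -96.0]
ft_force: [0.6, 0.0, 0.1]
finger_gap: 15.9
rows shift [ 0.1465 -0.0161 -0.0028] turn -0.0 at [ 429.3 -138.7  273.2] [179.8  -0.  -96. ] F [0.6 0.  0.1] t 15.15 gap 15.9 q [-24. -16. 106.  -0.  91.  72.]
rows shift [ 0.1315 -0.1583 -0.0033] turn -0.0 at [ 429.3 -138.7  273.2] [179.8  -0.  -96. ] F [0.6 0.  0.1] t 15.15 gap 15.9 q [-24. -16. 106.  -0.  91.  72.]
```

```bash
python3 -m jog '[[0.03,-0.003,-0.003,0,0],[0.06,-0.006,-0.003,0,0],[0.09,-0.01,-0.003,0,0],[0.12,-0.02,-0.003,0,0],[0.14,-0.045,-0.003,0,0],[0.14,-0.075,-0.003,0,0],[0.136,-0.1,-0.003,0,0],[0.136,-0.118,-0.003,0,0]]'; python3 -m jog '[[0,0,0,0,0],[0,0,0,0,0]]';python3 -c "
from h import *;go(573,-286,276,-96)
P={n:r.snapshot(n) for n in('scene','top')}
s=r.sense()['tool_pos'];X=s-[0,0,115];p=P['scene']
print('tip pred',proj(p,X),'mouth pred',proj(p,(573,-286,121)))
for l in('dosing_syringe','vial_mouth'): print(l,r.pinpoint(p,l)[:2],r.pinpoint(P['top'],l)[:2])
cv2.imwrite('pics/v1.png',np.hstack([cv2.resize(P[n]['image'][y:y+60,x:x+60,::-1],(400,400)) for n,x,y in(('scene',345,120),('top',385,190))]))"
```

```text
time: 15.95
tool_pos: [533.5, -286.1, 274.5]
tcp_rot: [179.7, 0.1, -96.0]
ft_force: [-0.8, 0.3, -0.8]
finger_gap: 16.0
time: 16.15
tool_pos: [533.0, -285.8, 273.3]
tcp_rot: [179.6, 0.1, -96.0]
ft_force: [-0.4, 0.3, -0.5]
finger_gap: 15.9
rows shift [-0.0039 -0.0398 -0.003 ] turn 0.0 at [ 533.  -285.8  273.3] [ 1.796e+02  1.000e-01 -9.600e+01] F [-0.4  0.3 -0.5] t 16.15 gap 15.9 q [-33.   8.  82.  -0.  90.  63.]
tip pred [383.59437129 154.08758451] mouth pred [371.50445798 162.26330121]
dosing_syringe [{'uv': [387.6, 148.3], 'conf': 0.4}] []
vial_mouth [{'uv': [366.8, 160.0], 'conf': 0.68}] [{'uv': [417.9, 207.6], 'conf': 0.57}, {'uv': [341.7, 133.9], 'conf': 0.46}]
```

View pics/v1.png

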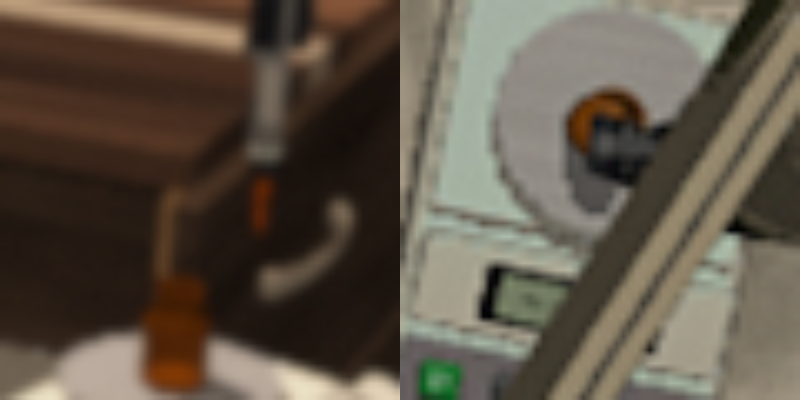

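Scene shows the tip at (384.3,155.2), predicted (383.6,154.1), and the mouth centre at about (372,162), predicted (371.5,162.3). Both have the same +0.6 px bias, so their relative positions agree. Move over the vial while still high.

```bash
python3 -m jog '[[0,-0.008,-0.003,0,0],[-0.001,-0.018,-0.003,0,0],[-0.003,-0.028,-0.003,0,0],[-0.004,-0.036,-0.003,0,0],[-0.004,-0.04,-0.003,0,0],[-0.004,-0.04,-0.003,0,0],[-0.004,-0.04,-0.003,0,0]]'; python3 -c "
from h import *;go(573,-286,247,-96)
p=r.snapshot('scene')
s=r.sense()['tool_pos'];X=s-[0,0,115]
print('tip pred',proj(p,X),'mouth pred',proj(p,(573,-286,121)))
cv2.imwrite('pics/v2.png',cv2.resize(p['image'][130:180,350:400,::-1],(500,500)))"
```

```text
time: 17.15
tool_pos: [573.2, -286.4, 277.5]
tcp_rot: [179.7, 0.1, -96.0]
ft_force: [-0.2, 0.0, -0.9]
finger_gap: 15.9
rows shift [-0.0003  0.0001  0.0305] turn -0.0 at [ 573.2 -286.4  277.5] [ 1.797e+02  1.000e-01 -9.600e+01] F [-0.2  0.  -0.9] t 17.15 gap 15.9 q [-31.  14.  76.  -0.  91.  65.]
tip pred [372.50122182 150.96449743] mouth pred [371.50445798 162.26330121]
```

View pics/v2.png

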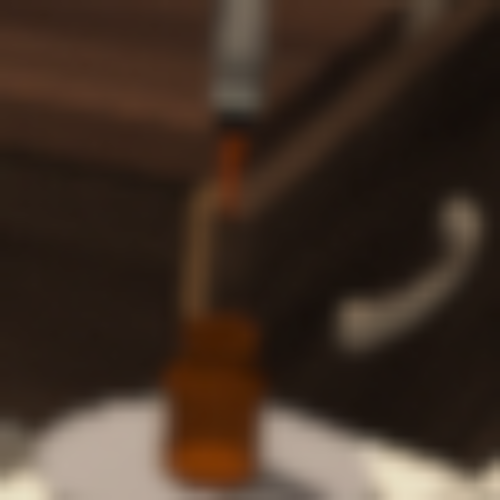

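The tip end is at (373.1,151.2), and the vial axis (body 371.5, neck 372.2) extended upward goes through it. Lower slowly by 30 mm.

```bash
python3 -m jog '[[0,0,0.006,0,0],[0,0,0.014,0,0],[0,0,0.021,0,0],[0,0,0.026,0,0],[0,0,0.029,0,0],[0,0,0.030,0,0],[0,0,0.030,0,0],[0,0,0.030,0,0]]'; python3 -m jog '[[0,0,0,0,0],[0,0,0,0,0],[0,0,0,0,0]]'; python3 -c "
from h import *;go(573,-286,247,-96)
P={n:r.snapshot(n) for n in('scene','top')};p=P['scene']
s=r.sense()['tool_pos'];X=s-[0,0,115]
print('tip pred',proj(p,X),'mouth pred',proj(p,(573,-286,121)))
cv2.imwrite('pics/v3.png',np.hstack([cv2.resize(P[n]['image'][y:y+50,x:x+50,::-1],(400,400)) for n,x,y in(('scene',350,130),('top',390,180))]))"
```

```text
time: 18.0
tool_pos: [573.1, -286.4, 247.9]
tcp_rot: [179.7, 0.0, -96.0]
ft_force: [-0.2, 1.4, -0.2]
finger_gap: 16.1
time: 18.3
tool_pos: [573.2, -286.5, 248.2]
tcp_rot: [179.8, 0.0, -96.0]
ft_force: [0.6, -0.3, -0.7]
finger_gap: 16.1
rows shift [-0.0005  0.0003  0.0012] turn -0.0 at [ 573.2 -286.5  248.2] [179.8   0.  -96. ] F [ 0.6 -0.3 -0.7] t 18.3 gap 16.1 q [-31.  14.  78.  -0.  88.  65.]
tip pred [371.79872132 158.98207142] mouth pred [371.50445798 162.26330121]
```

View pics/v3.png

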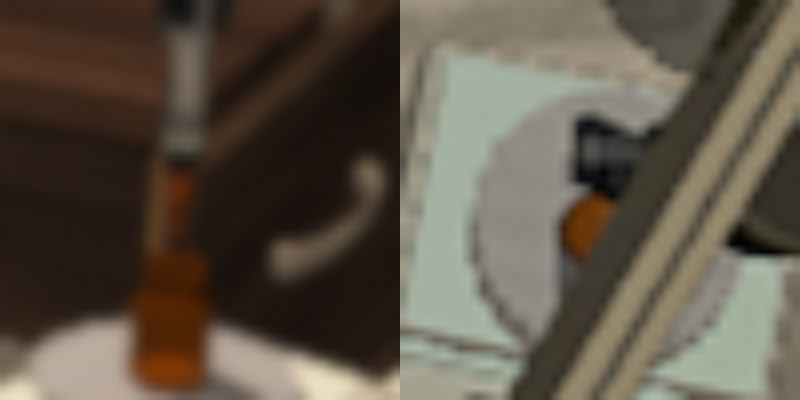

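The tip end is at (372.4,159.4) over the rim centre at (372.3,162.2), with a visible gap and the vial unmoved. Hand in.

```bash
python3 -c "
from h import *;print(r.hand_in());s=r.sense();print(s['time'],s['tool_pos'],s['finger_gap'])"
```

```text
the job is handed in; nothing more can be done
None
the job is handed in; nothing more can be done
```

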